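# Put the bottle opener away under the half cover of the cutlery box

### The arm

A 6-joint arm with a two-finger parallel gripper is mounted at the origin on a cart in front of the work surface, level with it; the furniture and walls round the work are solid. World frame = base frame: x ahead of the robot, y to its left, z up, the work surface at z = 0. Lengths are in m, angles in rad, forces in N, time in s.
With the tool pointing down it reaches from about 0.275 to 0.75 m from the base axis. Payload 10.2 kg.
Tool frame: the origin (TCP) lies midway between the tips of the shut fingers; the grasp point (between the pads) lies 19 mm behind it (bot.pinch_z is the z of the grasp point in the tool frame, in m); z points along the fingers, y is the direction in which the jaws open and shut (so a half turn about z gives the same grasp; the last joint's range is limited). The gripper opens to 85 mm and grips with 20 to 120 N. Pads are 22 mm wide; open, the fingers measure 114 mm over their backs; the gripper's body (76 mm by 85 mm) begins 54 mm behind the grasp point. The pads swing forward as they close: fully open they stand 13 mm farther back than shut.
Start: joints at [-1.37, 0.313, 1.498, -0, 1.331, -0.223], TCP at [0.216, -0.479, 0.231] pointing down, gripper open.
Joint ranges: [-2.94, 2.94], [-0.97, 2.17], [0.19, 2.56], [-1.23, 4.37], [0.02, 3.11], [-2.88, 2.88]. Speed limits (rad/s): [2.39, 2.39, 3.01, 3.14, 3.14, 3.14].

### API

Orientations are given as a 3x3 rotation matrix whose columns are the frame's x, y, z axes.
In Python, from station import bot gives the robot as it stands.
- The arm moves only by the tool arm_command, never from a script. Its argument "moves" is a list that holds one entry, the list of rows, each a list of 7 numbers: the turn, a rotation vector about the tool's x, y, z in units of 8 degrees (1.0 is 8 degrees), then the shift along the tool's x, y, z in units of 50 mm (1.0 is 50 mm), then the closure, from -1 (fully open) to 1 (shut), so that 0 is half open. In form: [[[ax, ay, az, dx, dy, dz, fingers], ...]]. A call has 1 to 10 rows; each row shifts and turns the pose as measured when the row begins, along the tool's axes as they then stand; what a row does not reach is not made up. A row lasts 1/10 s, in which the tool goes at most 50 mm and 8.59 degrees, less where a joint would pass 70% of its speed; a pose out of reach is approached as far as the arm can. A call is refused whole if a number of a shift passes 1 or a number of a turn 1, either way. A call with a gripper value outside its range is refused whole. The fingers move at their own pace and stop on an object; "grip_force" is the grip in N (left out, the last holds). Time passes only in rows, so rows that do not move let the fingers close. It gives the time, the measured TCP pose, the force and the opening at its end, in the units of the state.
- bot.get_state(): the state, without advancing time (a new reading comes with each control period).
- bot.snapshot(name): name is "scene" or "side" or "wrist"; returns a dict with "pixels" (400x640x3 uint8, red, green, blue), "depth" (400x640 float32, m along the optical axis (not along the pixel's ray), 0 where there is no reading), "mtx" (3x3 intrinsics, pixels), "k1" (the pictures are not rectified: a ray, as slopes to the right and down, at radius r is drawn at 1 + k1 r^2 times it, then the intrinsics apply), "origin" and "attitude" of the camera in the world; the wrist camera has in their place "T_tool_cam" (4x4, takes a point from camera to tool coordinates, whose origin is the TCP and whose axes are the flange's). Camera axes: x right, y down, z forward; pixel columns grow to the right and rows downward; lengths in m; the calibration is good to about 2 mm. A picture is of the moment at which its call begins: read the wrist's pose just before it.
- bot.sign_off(): hands the job in, once; it reports no verdict.
Trained networks look in a picture, given as the dict that the camera call returned (one of the last four; its "shot" number tells which), for a name from the list of things; names that differ only in an ending like _2 or _b are one class to them, and where a whole thing is asked for, a point or a joint stands for the part that bears it (a point fixed in the world has none). Each returns a list of dicts, best first, with "score" (0 to 1); they miss things now and then, are a little off and sometimes report something else, mostly with a low value. They report only what shows in the picture. A call takes as long as a camera call.
- bot.search_frame(picture, name): "box" ([centre column, centre row, width, height] in pixels, round what is visible of it).
- bot.silhouettes(picture, name): "region" (400x640 bool, what is visible of it) and "box" ([centre column, centre row, width, height] in pixels, round what is visible of it).
The state is a dict: "clock": time; "joint_positions": joint angles; "joint_vel": joint speeds; "tau": joint torques, N m; "tcp_pos": TCP position; "eef_rot": TCP orientation; "force": force on the tool from outside, world axes, zero at the start; "wrist_torque": the same for the moment, N m; "opening": finger opening in m.
Only numpy, scipy, OpenCV 4.12 (cv2) and the standard library are available. Lean on these libraries where they do the work, as an engineer would, in place of code of your own. Each camera call takes 0.05 s, during which the arm holds its last target.

### The job

Put the red-handled bottle opener away in the white cutlery box: hold it by the handle, dip its steel head, slip the head in through the opening and under the fixed dark cover, then level the opener inside and lay it flat on the floor of the box, lengthwise, before you let go. The head must end up under the cover, with most of the red handle in the open part; leave the black peeler and the steel teaspoon where they lie.

Things in the scene. Friction and masses are not known exactly. Their poses are not given: they have to be found in the camera images.
- opener_grip (a point): Bottle opener, red handle, flat steel head, 174 mm long, 80 g. Point to grip: handle's centre line, half-way up (8 mm above what it lies on), near the centre of mass. x towards the head, z up. Handle 25 mm wide (grip across y), 16 thick, from 67 mm behind this point to 39 ahead; head (2 thick, up to 42 wide, at the same height) reaches on to 107 ahead.
- opener_head (a point): Tip of the steel head of the same opener: 107 mm ahead of opener_grip along x, at the same height. Same axes.
- cutlery_box: White open box, fixed, 208 (x) x 137 (y) mm; origin: centre of underside, x away from the covered end. Inside x -98..98, y -62.5..62.5 mm; floor at z 6, wall rim at z 50. Fixed dark cover (z 50..56) over the end nearer the robot, x -104..-30; so the opening is x -30..98, shorter than the opener, which fits with its grip point at about x 20, y 0, head to -x.
- peeler: Vegetable peeler with a black handle and steel blade, 170 x 25 x 20 mm, to be left alone. Opener, peeler and teaspoon lie side by side about 90 mm apart, in any order. Origin at the centre of its underside, x towards the blade.
- teaspoon: Plain steel teaspoon, 130 x 26 x 11 mm, lying flat, to be left alone. Origin at the centre of its underside, x along it.

How it is judged:
By the outcome, as a careful person would: the job done as asked, in the order asked, and still so for the second after the job is handed in, with the robot touching nothing.
It also fails if it takes over 45 s, if anything falls off the work surface, if the arm or the gripper's body presses on something with over 40 N, if the wrist force passes 120 N, or if a joint passes its speed limit or range.

## Working session

There is one attempt and no reset: what is moved stays moved. The work goes in short steps, Python scripts to look and compute and a tool call to move; the robot and the scene stay as the last step left them, time stands still between calls to the robot, and variables do not carry over. Pictures are saved under pics/ and viewed, and the job is handed in when it is done.

Besides the shell and the picture viewer there is one more tool, called after "Request:" as name(argument=value, ...) on one line, values as JSON. arm_command: Moves the arm, as the interface text tells. Its arguments: {"type":"object","properties":{"moves":{"type":"array","items":{"type":"array","items":{"type":"array","items":{"type":"number"}}}},"grip_force":{"type":"number"}},"required":["moves"]}

```bash
ls; mkdir -p pics; python3 - <<'E'
from station import bot
import cv2,numpy as np
print(bot.get_state(), bot.pinch_z)
for n in ["scene","side"]:
    p=bot.snapshot(n)
    cv2.imwrite(f"pics/{n}0.png",p["pixels"][:,:,::-1])
    print(n,p["mtx"].tolist(),p["k1"],p["origin"],p["attitude"].tolist() if hasattr(p["attitude"],'tolist') else p["attitude"])
    np.savez(f"{n}0.npz",**{k:v for k,v in p.items()})
    for o in ["opener_grip","cutlery_box","peeler","teaspoon"]:
        r=bot.silhouettes(p,o)
        print(o,[(q["score"],q["box"]) for q in r][:3])
        if r: np.save(f"{n}0_{o}.npy",r[0]["region"])
E
```

```text
pics
{'clock': 0.0, 'joint_positions': array([-1.37041044e+00,  3.13429976e-01,  1.49847489e+00,  3.45138569e-06,
        1.33099412e+00, -2.23394135e-01]), 'joint_vel': array([ 0.00078129, -0.00091053, -0.00054632,  0.00065615, -0.00070656,
        0.00095184]), 'tau': array([-7.28671966e-04, -4.12259960e+01, -2.59746820e+01, -1.93790734e-04,
        4.05841667e-03,  1.30017384e-05]), 'tcp_pos': array([ 0.2158221 , -0.4782909 ,  0.23073109]), 'eef_rot': array([[ 9.11541454e-01,  4.11208113e-01, -2.56737150e-04],
       [ 4.11208089e-01, -9.11540601e-01,  1.28086217e-03],
       [ 2.92674579e-04, -1.27313135e-03, -9.99999147e-01]]), 'force': array([ 0.37267048,  0.49770741, -0.16363635]), 'wrist_torque': array([-0.00803868,  0.04186478,  0.00190596]), 'opening': 0.08500432194562978} -0.0187
scene [[452.7013317176808, 0.0, 324.48790007585393], [0.0, 452.7013317176808, 198.37907015660565], [0.0, 0.0, 1.0]] -0.06236677624298368 [0.17151089 0.42373762 0.56649613] [[-0.8055521075371936, -0.36925447287846574, 0.4633971690695058], [-0.5923379765989021, 0.4822071532396937, -0.6454548650705091], [0.014883666252112633, -0.7944352683659739, -0.6071664358766703]]
opener_grip [(0.71, [237.8, 246.8, 55.5, 59.6])]
cutlery_box []
peeler [(0.63, [274.8, 235.7, 53.7, 54.4])]
teaspoon [(0.83, [328.9, 229.1, 45.6, 35.2])]
side [[426.1841089164834, 0.0, 315.24905954484444], [0.0, 426.1841089164834, 198.30372817293082], [0.0, 0.0, 1.0]] -0.007448711273247145 [0.15551691 0.45157389 0.59241368] [[-0.8248599767738858, -0.3300749969802274, 0.4589733272044113], [-0.5649429956930097, 0.5115714289028734, -0.6474056570247749], [-0.021105220538832077, -0.793312781630786, -0.6084483545603785]]
opener_grip []
cutlery_box []
peeler [(0.69, [390.4, 182.9, 86.3, 76.8]), (0.67, [271.4, 234.8, 51.5, 48.3])]
teaspoon [(0.52, [316.8, 227.6, 40.7, 29.9])]
```

View pics/scene0.png

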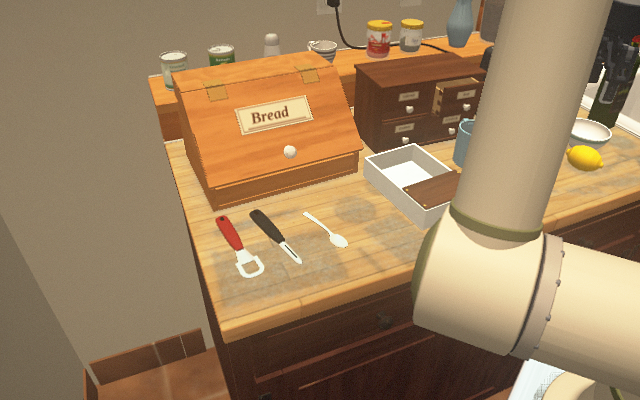

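View pics/side0.png

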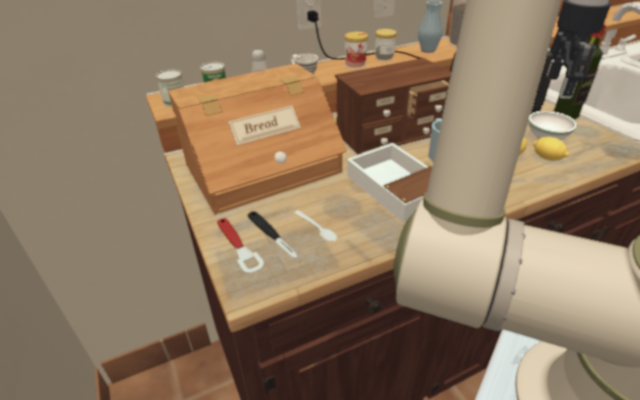

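The opener (red) is at about (238,247), with its head towards the robot at (250,268). The peeler (275,236) and spoon (329,229) lie to its right. The box is at about (410,185), partly hidden by the arm.

```bash
cat > h.py <<'E'
import numpy as np,cv2
def cloud(p,origin=None,att=None):
    K=p["mtx"];k1=float(p["k1"]);h,w=p["depth"].shape
    u,v=np.meshgrid(np.arange(w),np.arange(h))
    pts=np.stack([u,v],-1).reshape(-1,1,2).astype(float)
    s=cv2.undistortPoints(pts,K,np.array([k1,0,0,0.])).reshape(h,w,2)
    d=p["depth"]
    c=np.dstack([s[...,0]*d,s[...,1]*d,d]).astype(float)
    if origin is None: origin,att=p["origin"],p["attitude"]
    W=c@np.array(att).T+np.array(origin); W[d==0]=np.nan
    return W
def wristcloud(p,s):
    T=p["T_tool_cam"]; R=s["eef_rot"]@T[:3,:3]; o=s["tcp_pos"]+s["eef_rot"]@T[:3,3]
    return cloud(p,o,R)
E
python3 - <<'E'
from h import *
p=dict(np.load("scene0.npz"))
W=cloud(p)
for o in ["opener_grip","peeler","teaspoon"]:
    m=np.load(f"scene0_{o}.npy")
    P=W[m];P=P[~np.isnan(P[:,0])]
    c=P[:,:2].mean(0);u,s,vt=np.linalg.svd(P[:,:2]-c,full_matrices=False)
    a=(P[:,:2]-c)@vt[0]; print(o,c,vt[0],np.degrees(np.arctan2(vt[0,1],vt[0,0])),a.min(),a.max(),np.percentile(P[:,2],[5,50,95]),(P[:,:2]).min(0),P[:,:2].max(0))
rgb=p["pixels"].astype(int)
red=(rgb[...,0]>120)&(rgb[...,1]<70)&(rgb[...,2]<70); red[:200]=0;red[280:]=0;red[:,:200]=0;red[:,260:]=0
P=W[red];P=P[~np.isnan(P[:,0])];print("red",len(P),np.median(P,0),P.min(0),P.max(0))
for (u,v) in [(365,155),(416,145),(457,170),(425,222),(370,185),(405,187),(435,190),(418,225),(200,310),(210,200),(360,155),(210,190),(366,165),(455,150),(250,310)]:
    print((u,v),W[v,u].round(3))
E
```

```text
opener_grip [0.63969931 0.03855514] [-0.92114043  0.3892304 ] 157.09337913093364 -0.08838595138982142 0.08113907219852728 [0.00752522 0.01091228 0.01583511] [ 0.56184375 -0.00450766] [0.72229678 0.08378987]
peeler [ 0.60746981 -0.02434384] [-0.96072133  0.27751492] 163.88805654525254 -0.07761284516340318 0.08725756157717077 [0.00443339 0.01263374 0.01607686] [ 0.52403174 -0.05635156] [0.68241916 0.0025981 ]
teaspoon [ 0.5323452  -0.09405314] [-0.96469049  0.26338613] 164.72892140161798 -0.07673719985084539 0.05021693606050396 [0.0003812  0.00492297 0.01011265] [ 0.48344204 -0.11940101] [ 0.60558625 -0.07109419]
red 181 [0.67933054 0.02035912 0.0135611 ] [ 0.62518437 -0.00446452  0.00933982] [0.71851115 0.04672548 0.01715673]
(365, 155) [ 0.628 -0.373 -0.   ]
(416, 145) [ 0.521 -0.412  0.048]
(457, 170) [ 0.427 -0.448 -0.   ]
(425, 222) [ 0.395 -0.212  0.021]
(370, 185) [ 0.554 -0.275  0.001]
(405, 187) [ 0.459 -0.243  0.056]
(435, 190) [ 0.408 -0.269  0.057]
(418, 225) [ 0.408 -0.214  0.005]
(200, 310) [ 1.097 -0.138 -0.691]
(210, 200) [ 0.758 -0.011  0.026]
(360, 155) [ 0.637 -0.365  0.001]
(210, 190) [ 0.751 -0.009  0.055]
(366, 165) [ 0.577 -0.291  0.035]
(455, 150) [ 0.45  -0.474  0.032]
(250, 310) [0.526 0.124 0.001]
```

```bash
python3 - <<'E'
from station import bot
from h import *
s=bot.get_state();p=bot.snapshot("wrist")
print(p["T_tool_cam"].round(4).tolist(),p["mtx"].tolist(),p["k1"])
cv2.imwrite("pics/w0.png",p["pixels"][:,:,::-1])
q=dict(np.load("scene0.npz"));W=cloud(q)
z=W[...,2]
m=(z>0.043)&(z<0.062)&(W[...,0]>0.3)&(W[...,0]<0.68)&(W[...,1]<-0.17)&(W[...,1]>-0.5)
im=q["pixels"].copy();im[m]=[255,0,255]
cv2.imwrite("pics/rim.png",cv2.resize(im[100:280,320:520],None,fx=4,fy=4,interpolation=0)[:600,:,::-1])
# top-down height overview
g=np.isfinite(z)&(z>0.03)&(z<0.6)&(W[...,0]>0.1)&(W[...,0]<0.95)&(abs(W[...,1])<0.6)
H=np.zeros((360,400))
ix=((0.95-W[g][:,0])/0.0025).astype(int);iy=((0.5-W[g][:,1])/0.0025).astype(int)
ok=(ix<360)&(iy<400)&(iy>=0)
np.maximum.at(H,(ix[ok],iy[ok]),z[g][ok])
cv2.imwrite("pics/top.png",cv2.applyColorMap((H/0.4*255).clip(0,255).astype(np.uint8),cv2.COLORMAP_JET))
E
```

```text
[[-0.0001, -0.945, -0.327, 0.0839], [1.0, -0.0004, 0.0007, 0.001], [-0.0008, -0.327, 0.945, -0.1427], [0.0, 0.0, 0.0, 1.0]] [[331.7592861311809, 0.0, 319.63998257101514], [0.0, 331.7592861311809, 199.3563156600964], [0.0, 0.0, 1.0]] -0.023184141108586766
```

View pics/w0.png

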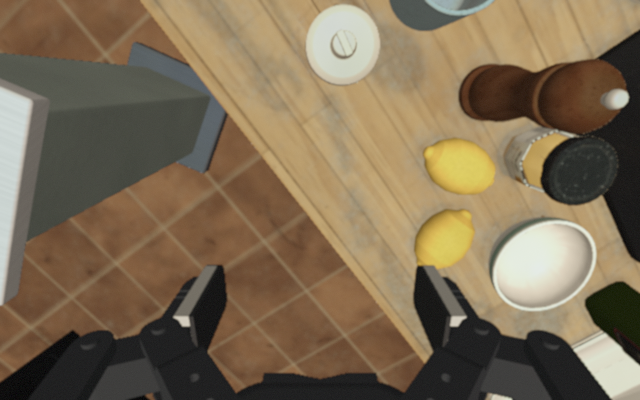

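View pics/rim.png

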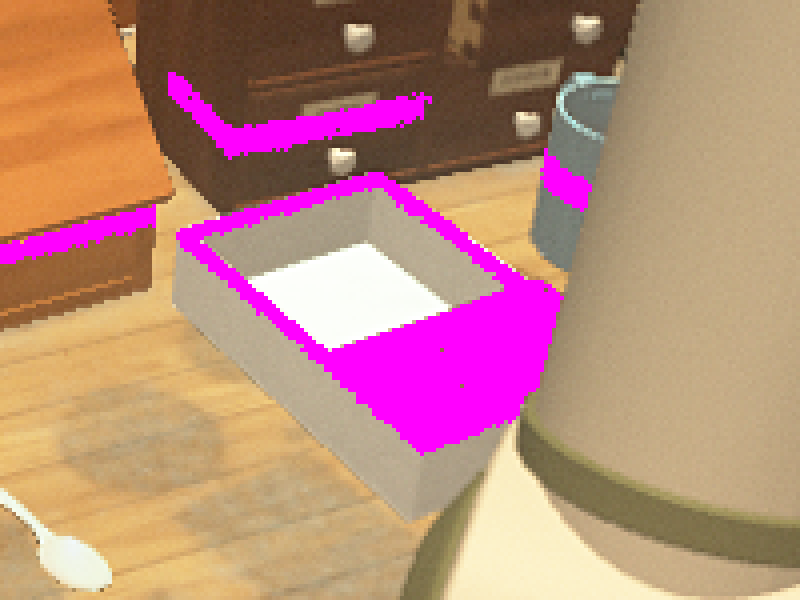

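View pics/top.png

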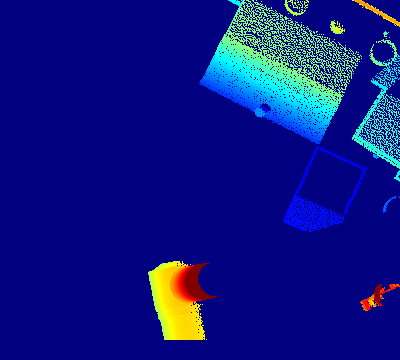

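The rim and cover stand out cleanly in depth. The bread box and drawers are close to the box's far end, so I'll fit the box and check those clearances.

```bash
python3 - <<'E'
from h import *
from scipy.optimize import least_squares
q=dict(np.load("scene0.npz"));W=cloud(q);z=W[...,2]
m=(z>0.04)&(z<0.062);m[:139]=0
v,u=np.mgrid[:400,:640]; m&=(u>362)&(u<462)&(v>142)&(v<215)&(W[...,0]<0.6)&(W[...,1]<-0.18)
c=m&(z>0.052); r=m&(z>0.044)&(z<0.053)
P=W[m];
# rough: outer rect fit via all-points distance to rectangle ring: use minAreaRect on points with cv2, then refine
hull=P[:,:2]
print(len(P), cv2.minAreaRect((hull*1000).astype(np.float32)))
C=W[c];print("cover z",np.median(C[:,2]),"rim z",np.median(W[r][:,2]))
R=W[r][:,:2]
def sd(P,t,lo,hi):
    cs,sn=np.cos(t[2]),np.sin(t[2]);d=P-t[:2]
    x=d@[cs,sn];y=d@[-sn,cs];return x,y
def f(t):
    x,y=sd(R,t,0,0)
    # rim centerline: rectangle half (0.101,0.0655)
    e=np.minimum(np.abs(np.abs(y)-0.0655)+0*(x),np.abs(x-0.101))
    e=np.where(x<-0.03,0,e)
    return np.clip(e-0.003,0,0.02)
best=None
for a in np.radians(np.arange(35,95,3)):
  for cx in np.arange(.44,.54,.02):
    for cy in np.arange(-.36,-.26,.02):
      e=f([cx,cy,a]);
      x,y=sd(C[:,:2],[cx,cy,a],0,0)
      e2=(np.clip(np.abs(y)-.0685,0,1).mean()+np.clip(x+.03,0,1).mean()+np.clip(-.104-x,0,1).mean())
      J=e.mean()+e2
      if best is None or J<best[0]: best=(J,[cx,cy,a])
print(best)
from scipy.optimize import minimize
def J(t):
  x,y=sd(C[:,:2],t,0,0)
  return f(t).mean()+np.clip(np.abs(y)-.0685,0,1).mean()+np.clip(x+.03,0,1).mean()+np.clip(-.104-x,0,1).mean()+ .05*np.square(f(t)).mean()
o=minimize(J,best[1],method="Nelder-Mead",options=dict(xatol=1e-5,fatol=1e-8,initial_simplex=np.array(best[1])+np.array([[0,0,0],[.01,0,0],[0,.01,0],[0,0,.05]])))
print(o.x,np.degrees(o.x[2]),o.fun); np.save("box.npy",o.x)
# obstacles in box frame, by height band
A=W.reshape(-1,3);A=A[np.isfinite(A[:,0])]
x,y=sd(A[:,:2],o.x,0,0)
for lo,hi in [(.07,.1),(.1,.14),(.14,.2),(.2,.3)]:
  for y0 in range(-120,121,20):
    s=(A[:,2]>lo)&(A[:,2]<hi)&(x>0.05)&(abs(y*1000-y0)<10)&(x<.4)
    print(lo,y0,(x[s].min()*1000).round() if s.any() else None,end=' | ')
  print()
E
```

```text
2279 ((444.0583190917969, -353.3302307128906), (228.35232543945312, 210.13284301757812), 65.14797973632812)
cover z 0.05557311369431828 rim z 0.04836650462626402
(np.float64(0.01772029520545979), [np.float64(0.5), np.float64(-0.2799999999999999), np.float64(0.6108652381980153)])
[ 0.47973504 -0.24529947  0.51223486] 29.34889559053793 0.012321501883171672
0.07 -120 77.0 | 0.07 -100 71.0 | 0.07 -80 84.0 | 0.07 -60 118.0 | 0.07 -40 143.0 | 0.07 -20 172.0 | 0.07 0 201.0 | 0.07 20 234.0 | 0.07 40 264.0 | 0.07 60 294.0 | 0.07 80 325.0 | 0.07 100 None | 0.07 120 None | 
0.1 -120 90.0 | 0.1 -100 110.0 | 0.1 -80 137.0 | 0.1 -60 170.0 | 0.1 -40 200.0 | 0.1 -20 200.0 | 0.1 0 199.0 | 0.1 20 284.0 | 0.1 40 320.0 | 0.1 60 347.0 | 0.1 80 None | 0.1 100 None | 0.1 120 None | 
0.14 -120 151.0 | 0.14 -100 182.0 | 0.14 -80 208.0 | 0.14 -60 235.0 | 0.14 -40 261.0 | 0.14 -20 297.0 | 0.14 0 332.0 | 0.14 20 361.0 | 0.14 40 None | 0.14 60 None | 0.14 80 None | 0.14 100 None | 0.14 120 None | 
0.2 -120 262.0 | 0.2 -100 288.0 | 0.2 -80 324.0 | 0.2 -60 348.0 | 0.2 -40 375.0 | 0.2 -20 None | 0.2 0 None | 0.2 20 None | 0.2 40 None | 0.2 60 None | 0.2 80 None | 0.2 100 None | 0.2 120 None |
```

```bash
cat > boxfit.py <<'E'
from h import *
from scipy.optimize import minimize
def tob(P,t):
    cs,sn=np.cos(t[2]),np.sin(t[2]);d=P[...,:2]-t[:2]
    return d@np.array([cs,sn]),d@np.array([-sn,cs])
def fit(W,t0=(.485,-.305,-.436)):
    z=W[...,2];x,y=tob(W,t0)
    n=(abs(x)<.125)&(abs(y)<.085)
    C=W[n&(z>.0525)&(z<.06)];R=W[n&(z>.044)&(z<.0525)]
    def J(t):
        x,y=tob(R,t);e=np.minimum(abs(abs(y)-.0655),abs(x-.101));e=np.clip(e-.0015,0,.015);e=e[x>-.025]
        X,Y=tob(C,t)
        return e.mean()+np.clip(abs(Y)-.0685,0,.02).mean()+np.clip(X+.03,0,.02).mean()+np.clip(-.104-X,0,.02).mean()
    o=minimize(J,t0,method="Nelder-Mead",options=dict(xatol=1e-5,fatol=1e-9,initial_simplex=np.array(t0)+np.array([[0,0,0],[.01,0,0],[0,.01,0],[0,0,.05]])))
    X,Y=tob(C,o.x);x,y=tob(R,o.x)
    print("C n",len(C),"X pct",np.percentile(X,[1,50,99]).round(4),"Y",np.percentile(Y,[1,99]).round(4),"z",np.median(C[:,2]))
    print("R far x",np.percentile(x,[99]).round(4),"y",np.percentile(y,[1,99]).round(4),"z",np.median(R[:,2]),"J",o.fun)
    return o.x
E
python3 - <<'E'
from boxfit import *
q=dict(np.load("scene0.npz"));W=cloud(q)
t=fit(W);print(t,np.degrees(t[2]));np.save("box.npy",t)
A=W.reshape(-1,3);A=A[np.isfinite(A[:,0])];x,y=tob(A,t)
for lo,hi in [(.03,.07),(.07,.1),(.1,.14),(.14,.2),(.2,.3)]:
  for y0 in range(-100,101,20):
    s=(A[:,2]>lo)&(A[:,2]<hi)&(x>0.106)&(abs(y*1000-y0)<10)&(x<.4)
    print(y0,(x[s].min()*1000).round() if s.any() else None,end=' | ')
  print(lo)
E
```

```text
C n 1300 X pct [-0.1021 -0.0619 -0.0292] Y [-0.0632  0.0679] z 0.05557658697147283
R far x [0.1277] y [-0.0691  0.0941] z 0.04838995763787152 J 0.0018863439656816624
[ 0.46259311 -0.31173135 -0.42097614] -24.120156373970364
-100 148.0 | -80 136.0 | -60 139.0 | -40 157.0 | -20 158.0 | 0 162.0 | 20 None | 40 None | 60 110.0 | 80 109.0 | 100 111.0 | 0.03
-100 148.0 | -80 150.0 | -60 152.0 | -40 156.0 | -20 160.0 | 0 161.0 | 20 None | 40 None | 60 111.0 | 80 109.0 | 100 112.0 | 0.07
-100 149.0 | -80 137.0 | -60 142.0 | -40 158.0 | -20 159.0 | 0 304.0 | 20 None | 40 None | 60 141.0 | 80 139.0 | 100 140.0 | 0.1
-100 142.0 | -80 143.0 | -60 146.0 | -40 148.0 | -20 154.0 | 0 156.0 | 20 307.0 | 40 357.0 | 60 179.0 | 80 180.0 | 100 182.0 | 0.14
-100 347.0 | -80 None | -60 None | -40 None | -20 362.0 | 0 353.0 | 20 351.0 | 40 360.0 | 60 243.0 | 80 241.0 | 100 243.0 | 0.2
```

Request:
arm_command(moves=[[[0,0,0,0.83,-0.44,-0.1,-1],[0,0,0,0.83,-0.44,-0.1,-1],[0,0,0,0.83,-0.44,-0.1,-1],[0,0,0,0.83,-0.44,-0.1,-1],[0,0,0,0.83,-0.44,0,-1],[0,0,0,0.83,-0.44,0,-1],[0,0,0,0,0,0,-1],[0,0,0,0,0,0,-1]]])

```text
clock: 1.35
tcp_pos: [0.3942, -0.2478, 0.252]
eef_rot: [[0.912, 0.409, 0.002], [0.409, -0.912, -0.001], [0.001, 0.001, -1.0]]
force: [-0.4, -0.5, -0.2]
opening: 0.0855
```

```bash
python3 - <<'E'
from station import bot
from boxfit import *
s=bot.get_state();p=bot.snapshot("wrist");print(s["clock"],s["tcp_pos"],abs(s["joint_vel"]).max())
cv2.imwrite("pics/w1.png",p["pixels"][:,:,::-1])
W=wristcloud(p,s); t=fit(W,np.load("box.npy"));print(t,np.degrees(t[2]))
np.save("box1.npy",t)
x,y=tob(W,t);m=(abs(x-.03)<.05)&(abs(y)<.05);print("floor",np.nanmedian(W[...,2][m]))
E
```

```text
1.35 [ 0.39424265 -0.24776915  0.25204742] 0.04634714560706666
C n 8722 X pct [-0.102  -0.0646 -0.0296] Y [-0.0671  0.0667] z 0.05616067402808744
R far x [0.1043] y [-0.0685  0.0678] z 0.049611386497205645 J 0.00041460446505782336
[ 0.46359947 -0.31589961 -0.4304096 ] -24.66065348681589
floor 0.006177906735189337
```

View pics/w1.png

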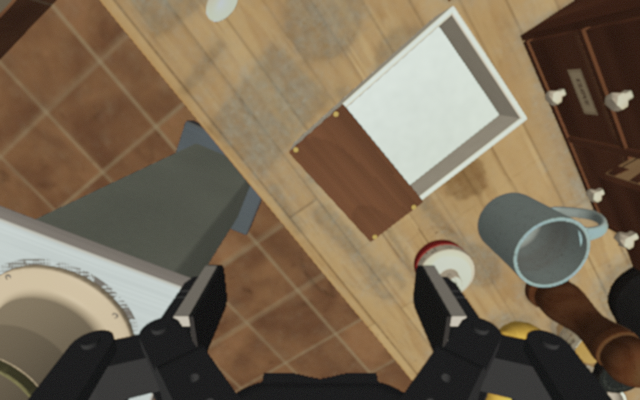

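The box shows completely: cover at (355,175), white floor at (435,100). The wrist fit is tight, with the box at (0.4636, -0.3159) and yaw -24.7°. Next I go to the opener.

Request:
arm_command(moves=[[[0,0,0,0.85,-0.45,0,-1],[0,0,0,0.85,-0.45,0,-1],[0,0,0,0.85,-0.45,0,-1],[0,0,0,0.85,-0.45,0,-1],[0,0,0,0.85,-0.45,0,-1],[0,0,0,0.85,-0.45,0,-1],[0,0,0,0.85,-0.45,0,-1],[0,0,0,0.6,-0.3,0,-1],[0,0,-1,0,0,0,-1],[0,0,-1,0,0,0,-1]]])

```text
clock: 2.4
tcp_pos: [0.6327, 0.0363, 0.2491]
eef_rot: [[0.777, 0.63, -0.0], [0.63, -0.777, -0.003], [-0.002, 0.002, -1.0]]
force: [-0.6, -1.0, -0.6]
opening: 0.0855
```

Request:
arm_command(moves=[[[0,0,-1,0,0,0,-1],[0,0,-1,0,0,0,-1],[0,0,-1,0,0,0,-1],[0,0,-1,0,0,0,-1],[0,0,-1,0,0,0,-1],[0,0,-1,0,0,0,-1],[0,0,-1,0,0,0,-1],[0,0,-1,0,0,0,-1],[0,0,-1,0,0,0,-1],[0,0,-1,0,0,0,-1]]])

```text
clock: 3.4
tcp_pos: [0.6342, 0.0166, 0.2453]
eef_rot: [[-0.517, 0.856, -0.006], [0.856, 0.517, -0.003], [0.0, -0.007, -1.0]]
force: [-0.4, -0.5, -0.5]
opening: 0.0854
```

Request:
arm_command(moves=[[[0,0,-1,0,0,0,-1],[0,0,-1,0,0,0,-1],[0,0,-1,0,0,0,-1],[0,0,-1,0,0,0,-1],[0,0,-0.6,0,0,0,-1],[0,0,0,0,0,0,-1]]])

```text
clock: 4.0
tcp_pos: [0.6345, 0.0043, 0.2434]
eef_rot: [[-0.933, 0.361, -0.009], [0.361, 0.933, -0.004], [0.007, -0.007, -1.0]]
force: [-0.2, 0.5, -0.3]
opening: 0.0855
```

```bash
cat > opn.py <<'E'
from station import bot
from h import *
import sys
s=bot.get_state();p=bot.snapshot("wrist");print(s["clock"],s["tcp_pos"],abs(s["joint_vel"]).max(),s["eef_rot"].round(3).tolist())
n=sys.argv[1]
W=wristcloud(p,s);np.save(n+"_W.npy",W)
r=bot.silhouettes(p,"opener_grip");im=p["pixels"][:,:,::-1].copy();cv2.imwrite(f"pics/{n}.png",im)
print([(q["score"],q["box"]) for q in r])
hsv=cv2.cvtColor(im,cv2.COLOR_BGR2HSV)
red=((hsv[...,0]<8)|(hsv[...,0]>172))&(hsv[...,1]>150)&(hsv[...,2]>70)
if r:
    m=r[0]["region"];d=cv2.dilate(m.astype(np.uint8),np.ones((9,9)))>0
    red&=d
    P=W[red];P=P[np.isfinite(P[:,0])&(P[:,2]>.004)]
    hd=W[m&~red];hd=hd[np.isfinite(hd[:,0])]
    (cx,cy),(w,h),a=cv2.minAreaRect((P[:,:2]*1000).astype(np.float32))
    print("red rect",cx,cy,w,h,a,"z",np.percentile(P[:,2],[5,50,95]).round(4))
    c=P[:,:2].mean(0);_,_,vt=np.linalg.svd(P[:,:2]-c,full_matrices=False);ax=vt[0]
    if (hd[:,:2].mean(0)-c)@ax<0: ax=-ax
    nrm=np.array([-ax[1],ax[0]])
    a1=(P[:,:2]-c)@ax;b1=(P[:,:2]-c)@nrm;ah=(hd[:,:2]-c)@ax
    print("yaw",np.degrees(np.arctan2(ax[1],ax[0])),"handle",np.percentile(a1,[.5,99.5]).round(4),"w",np.percentile(b1,[1,99]).round(4),"head to",np.percentile(ah,99.5).round(4))
    lo,hi=np.percentile(a1,[.5,99.5]);g0=lo+.067;g1=np.percentile(ah,99.5)-.107;mid=np.percentile(b1,[1,99]).mean()
    for g in (g0,hi-.039,g1): print("grip",(c+g*ax+mid*nrm).round(4))
E
python3 opn.py w2
```

```text
4.0 [0.63453663 0.00427171 0.24336197] 0.03144839563679017 [[-0.933, 0.361, -0.009], [0.361, 0.933, -0.004], [0.007, -0.007, -1.0]]
[(0.87, [352.6, 156.0, 34.9, 147.4])]
red rect 674.805419921875 17.603553771972656 22.42122459411621 101.56156158447266 67.9289321899414 z [0.0122 0.0145 0.0163]
yaw 156.52401763673828 handle [-0.05    0.0498] w [-0.0108  0.0104] head to 0.1195
grip [0.6588 0.025 ]
grip [0.6644 0.0226]
grip [0.6629 0.0232]
```

View pics/w2.png

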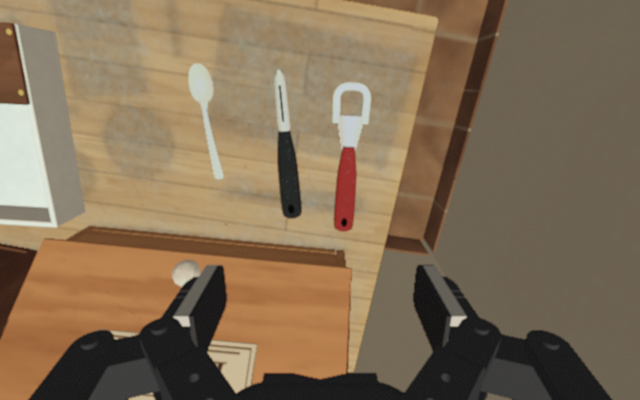

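```bash
python3 - <<'E'
from h import *
q=dict(np.load("scene0.npz"));g=np.array([.6615,.0238]);a=np.radians(156.5);ax=np.array([np.cos(a),np.sin(a)]);n=np.array([-ax[1],ax[0]])
for nm,W in (("scene",cloud(q)),("wrist",np.load("w2_W.npy")[:265])):
    A=W.reshape(-1,3);A=A[np.isfinite(A[:,0])&(A[:,2]<.3)];x=(A[:,:2]-g)@ax;y=(A[:,:2]-g)@n
    for lo,hi in [(.02,.05),(.05,.07),(.07,.1),(.1,.15),(.15,.2)]:
        s=(A[:,2]>lo)&(A[:,2]<hi)&(abs(y)<.065)&(x<-.03)
        print(nm,lo,s.sum(),x[s].max() if s.any() else None, (y[s].min(),y[s].max()) if s.any() else None)
    s=(A[:,2]>.006)&(A[:,2]<.03)&(abs(y)<.1)&(abs(y)>.03)&(abs(x)<.015); print("neighbours",y[s].min() if s.any() else None,y[s].max() if s.any() else None)
    s=(A[:,2]>.006)&(A[:,2]<.03)&(y>.03)&(y<.1)&(abs(x)<.015);print(y[s].min() if s.any() else None)
E
```

```text
scene 0.02 1092 -0.08887972794534195 (np.float64(-0.06496072754542062), np.float64(0.0646126280330586))
scene 0.05 601 -0.07806698903399763 (np.float64(-0.06498498559146719), np.float64(0.06470550108972037))
scene 0.07 1335 -0.07649995953067225 (np.float64(-0.06463701927339835), np.float64(0.0649121132094626))
scene 0.1 2216 -0.10664206987959175 (np.float64(-0.06495627532427266), np.float64(0.06492694189197037))
scene 0.15 2934 -0.15672881555103277 (np.float64(-0.06493864128853018), np.float64(0.06498221423220558))
neighbours 0.05100867013867534 0.07694200435705367
0.05100867013867534
wrist 0.02 547 -0.0929680457752091 (np.float64(-0.004050137844692187), np.float64(0.06498312250860414))
wrist 0.05 36 -0.08024166393014741 (np.float64(0.032132939589364265), np.float64(0.0645618046769654))
wrist 0.07 25 -0.08046967100975908 (np.float64(0.043990230845249195), np.float64(0.06439338972060706))
wrist 0.1 0 None None
wrist 0.15 0 None None
neighbours 0.054797868280257164 0.08094861748288247
0.054797868280257164
```

Request:
arm_command(moves=[[[-0.05,-0.05,0.29,-0.36,0.56,0,-0.1],[0,0,0,0,0,0.5,-0.1],[0,0,0,0,0,0.8,-0.1],[0,0,0,0,0,0.8,-0.1],[0,0,0,0,0,0.5,-0.1],[0,0,0,0,0,0,-0.1]]])

```text
clock: 4.7
tcp_pos: [0.6636, 0.0212, 0.1096]
eef_rot: [[-0.908, 0.419, 0.004], [0.419, 0.908, -0.0], [-0.004, 0.001, -1.0]]
force: [0.7, -0.3, -0.6]
opening: 0.0468
```

```bash
python3 opn.py w3; python3 -c "
from station import bot;print(bot.get_state()['opening'])"
```

```text
4.7 [0.66356905 0.02116024 0.10964211] 0.036825911444508565 [[-0.908, 0.419, 0.004], [0.419, 0.908, -0.0], [-0.004, 0.001, -1.0]]
[(0.89, [319.2, 157.8, 62.6, 233.6])]
red rect 674.61181640625 18.327930450439453 23.116514205932617 102.6318359375 67.29332733154297 z [0.0119 0.0145 0.0163]
yaw 156.548085201674 handle [-0.0516  0.0486] w [-0.0109  0.0109] head to 0.1181
grip [0.6588 0.0255]
grip [0.6641 0.0231]
grip [0.6628 0.0237]
0.04717310090393746
```

View pics/w3.png

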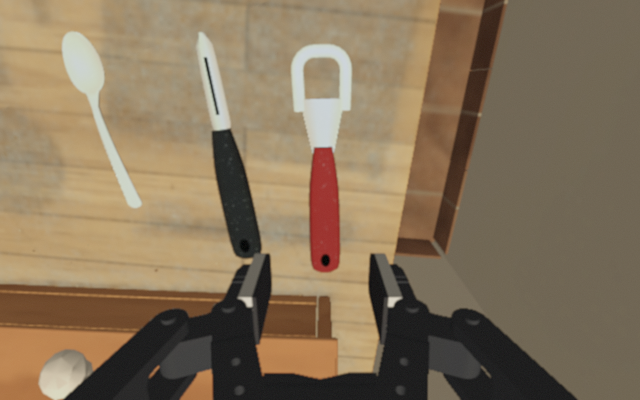

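Request:
arm_command(moves=[[[0,0,-0.16,0.06,0.04,0.4,-0.1],[0,0,0,0,0,0.6,-0.1],[0,0,0,0,0,0.5,-0.1],[0,0,0,0,0,0.2,-0.1],[0,0,0,0,0,0,-0.1]]])

```text
clock: 5.3
tcp_pos: [0.6713, 0.0224, 0.039]
eef_rot: [[-0.916, 0.401, 0.03], [0.401, 0.916, -0.004], [-0.029, 0.008, -1.0]]
force: [0.7, 0.2, 0.3]
opening: 0.0471
```

Request:
arm_command(moves=[[[0,0,0,0,0,0,-0.1]]])

```text
clock: 5.4
tcp_pos: [0.6722, 0.0222, 0.0409]
eef_rot: [[-0.915, 0.401, 0.033], [0.401, 0.916, -0.005], [-0.032, 0.009, -0.999]]
force: [-0.1, 0.7, 1.0]
opening: 0.047
```

```bash
python3 -c "
from station import bot;s=bot.get_state();print(s)"
```

```text
{'clock': 5.4, 'joint_positions': array([-1.40787938e-01,  8.00057718e-01,  1.22944599e+00,  5.31772756e-06,
        1.07896232e+00, -1.29839026e+00]), 'joint_vel': array([ 0.00056247, -0.00999348, -0.01510315,  0.00017147,  0.00939122,
        0.00208349]), 'tau': array([-2.47840845e-02, -5.76554096e+01, -2.28539586e+01, -1.14467854e-03,
       -1.13846662e-01,  6.11036921e-04]), 'tcp_pos': array([0.67222601, 0.0221918 , 0.04092925]), 'eef_rot': array([[-0.91531884,  0.40139258,  0.03279352],
       [ 0.40146474,  0.91586271, -0.00464295],
       [-0.03189801,  0.00891567, -0.99945136]]), 'force': array([-0.12683682,  0.7293334 ,  0.98064365]), 'wrist_torque': array([0.01234873, 0.01443034, 0.00852445]), 'opening': 0.0470283239920865}
```

```bash
cat > go.py <<'E'
# usage: go.py x y z yaw_deg pitch_deg  (tool x yaw; pitch = head dip)
from station import bot
import numpy as np,sys
from scipy.spatial.transform import Rotation as Rn
def Rt(yaw,dip):
    a,t=np.radians([yaw,dip]);h=np.array([np.cos(a),np.sin(a),0]);d=np.array([0,0,-1.])
    x=np.cos(t)*h+np.sin(t)*d; z=np.cos(t)*d-np.sin(t)*h
    return np.c_[x,np.cross(z,x),z]
if __name__=="__main__":
    v=list(map(float,sys.argv[1:]));s=bot.get_state();R=s["eef_rot"]
    T=Rt(v[3],v[4]);rv=Rn.from_matrix(R.T@T).as_rotvec(degrees=True)/8
    sh=R.T@(np.array(v[:3])-s["tcp_pos"])/.05
    print(s["clock"],s["tcp_pos"].round(4),s["force"].round(1),s["opening"].round(4),"turn",rv.round(2),"shift",sh.round(2))
E
python3 go.py .6615 .0243 .020 156.5 0
```

```text
Traceback (most recent call last):
  File "go.py", line 13, in <module>
    print(s["clock"],s["tcp_pos"].round(4),s["force"].round(1),s["opening"].round(4),"turn",rv.round(2),"shift",sh.round(2))
                                                               ^^^^^^^^^^^^^^^^^^
AttributeError: 'float' object has no attribute 'round'
```

```bash
sed -i 's/s\["opening"\].round(4)/round(s["opening"],4)/' go.py; python3 go.py .6615 .0243 .020 156.5 0
```

```text
5.4 [0.6722 0.0222 0.0409] [-0.1  0.7  1. ] 0.047 turn [ 0.06  0.23 -0.02] shift [ 0.23 -0.05  0.41]
```

Request:
arm_command(moves=[[[0.06,0.23,-0.02,0.23,-0.05,0.41,-0.1],[0,0,0,0,0,0,-0.1],[0,0,0,0,0,0,-0.1]]])

```text
clock: 5.7
tcp_pos: [0.6621, 0.0243, 0.0221]
eef_rot: [[-0.917, 0.399, 0.003], [0.399, 0.917, 0.0], [-0.002, 0.001, -1.0]]
force: [0.5, 0.7, 0.4]
opening: 0.0473
```

```bash
python3 go.py .6615 .0243 .003 156.5 0
```

```text
5.7 [0.6621 0.0243 0.0221] [0.5 0.7 0.4] 0.0473 turn [ 0.01  0.02 -0.  ] shift [ 0.01 -0.01  0.38]
```

Request:
arm_command(moves=[[[0,0.02,0,0,0,0.2,-0.1],[0,0,0,0,0,0,-0.1],[0,0,0,0,0,0.17,-0.1],[0,0,0,0,0,0,-0.1],[0,0,0,0,0,0,-0.1]]])

```text
clock: 6.2
tcp_pos: [0.6625, 0.0244, 0.0025]
eef_rot: [[-0.917, 0.399, 0.001], [0.399, 0.917, 0.001], [-0.0, 0.001, -1.0]]
force: [-0.2, -0.5, 0.9]
opening: 0.0471
```

```bash
python3 go.py .6615 .0243 .003 156.5 0
```

```text
6.2 [0.6625 0.0244 0.0025] [-0.2 -0.5  0.9] 0.0471 turn [ 0.01  0.   -0.  ] shift [ 0.02 -0.01 -0.01]
```

Close on the handle.

Request:
arm_command(moves=[[[0,0,0,0,0,0,1],[0,0,0,0,0,0,1],[0,0,0,0,0,0,1],[0,0,0,0,0,0,1],[0,0,0,0,0,0,1]]], grip_force=60)

```text
clock: 6.7
tcp_pos: [0.6627, 0.0243, 0.0031]
eef_rot: [[-0.917, 0.399, 0.001], [0.399, 0.917, 0.001], [-0.001, 0.002, -1.0]]
force: [0.1, 0.2, -0.7]
opening: 0.0234
```

```bash
python3 go.py .6615 .0243 .003 156.5 0
```

```text
6.7 [0.6627 0.0243 0.0031] [ 0.1  0.2 -0.7] 0.0234 turn [ 0.01  0.01 -0.  ] shift [ 0.02 -0.01  0.  ]
```

Request:
arm_command(moves=[[[0,0,0,0,0,-0.3,1],[0,0,0,0,0,-0.6,1],[0,0,0,0,0,-0.7,1],[0,0,0,0.3,0,-0.7,1],[0,0,0,0.4,0,-0.7,1],[0,0,0,0.4,0,-0.6,1],[0,0,0,0.3,0,-0.3,1],[0,0,0,0,0,0,1],[0,0,0,0,0,0,1]]])

```text
clock: 7.6
tcp_pos: [0.596, 0.0526, 0.2135]
eef_rot: [[-0.917, 0.4, 0.007], [0.4, 0.917, 0.001], [-0.006, 0.004, -1.0]]
force: [-0.4, -0.2, -1.7]
opening: 0.0234
```

```bash
cat > held.py <<'E'
from station import bot
from h import *
import sys
s=bot.get_state();p=bot.snapshot("wrist");print(s["clock"],s["tcp_pos"].round(4),round(s["opening"],4),s["eef_rot"].round(3).tolist())
n=sys.argv[1]
T=p["T_tool_cam"];W=cloud(p,T[:3,3],T[:3,:3])  # tool frame
im=p["pixels"][:,:,::-1].copy();cv2.imwrite(f"pics/{n}.png",im)
r=bot.silhouettes(p,"opener_grip");print([(q["score"],q["box"]) for q in r])
if r:
    P=W[r[0]["region"]];P=P[np.isfinite(P[:,0])&(abs(P[:,2])<.06)&(abs(P[:,1])<.05)]
    for lo in range(10,130,10):
        k=P[(P[:,0]*1000>lo)&(P[:,0]*1000<=lo+10)]
        if len(k)>3: print(lo,len(k),"y",np.percentile(k[:,1],[2,98]).round(4),"z",np.percentile(k[:,2],[10,50,90]).round(4))
    print("xmax",P[:,0].max(),"xmin",P[:,0].min())
E
python3 held.py w4
```

```text
7.6 [0.596  0.0526 0.2135] 0.0234 [[-0.917, 0.4, 0.007], [0.4, 0.917, 0.001], [-0.006, 0.004, -1.0]]
[(0.95, [319.8, 197.4, 106.8, 361.0])]
10 966 y [-0.0112  0.0086] z [-0.0132 -0.0121 -0.0094]
20 906 y [-0.0098  0.0075] z [-0.0124 -0.0112 -0.0087]
30 947 y [-0.0092  0.0066] z [-0.011  -0.0095 -0.0061]
40 1078 y [-0.0114  0.0085] z [-0.0071 -0.0063 -0.0055]
50 1401 y [-0.0133  0.0104] z [-0.0071 -0.0063 -0.0055]
60 2097 y [-0.0201  0.0172] z [-0.0071 -0.0063 -0.0055]
70 1382 y [-0.0209  0.0184] z [-0.0072 -0.0063 -0.0053]
80 1125 y [-0.0215  0.0188] z [-0.0073 -0.0063 -0.0054]
90 1443 y [-0.0212  0.0181] z [-0.0073 -0.0063 -0.0054]
100 1594 y [-0.0169  0.0139] z [-0.0073 -0.0064 -0.0055]
xmax 0.10747739732366607 xmin -0.06059473419688566
```

View pics/w4.png

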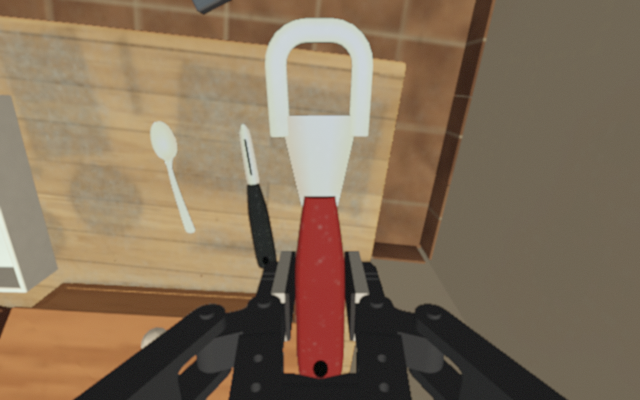

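The opener is held level and straight. Its tip shows at (320,20), which is 107.5 mm ahead of the TCP, and its centre is 5 mm above the TCP plane. Next I compute the move to above the box.

```bash
cat > gobox.py <<'E'
# gobox.py gx gz dip [y] : opener grip point in box frame (mm)
from go import *
v=list(map(float,sys.argv[1:]));s=bot.get_state();R=s["eef_rot"];p=s["tcp_pos"]
b=np.load("box1.npy");yaw=np.degrees(b[2])+180
c,sn=np.cos(b[2]),np.sin(b[2]);B=np.array([[c,-sn,0],[sn,c,0],[0,0,1]])
o=np.array([0,-.0012,-.0053])
cur=B.T@(p+R@o-[b[0],b[1],0]);dip=np.degrees(np.arcsin(-R[2,0]));yw=np.degrees(np.arctan2(R[1,0],R[0,0]))
tip=B.T@(p+R@(o+[.107,0,0])-[b[0],b[1],0]);tail=B.T@(p+R@(o-[.067,0,0])-[b[0],b[1],0])
print(round(s["clock"],2),"F",s["force"].round(1),"grip",(cur*1000).round(1),"tip",(tip*1000).round(1),"tail",(tail*1000).round(1),"dip",dip.round(1),"yawerr",(yaw-yw).round(2),"op",round(s["opening"],4))
y=v[3]/1000 if len(v)>3 else 0
T=Rt(yaw,v[2]);g=B@np.array([v[0]/1000,y,v[1]/1000])+[b[0],b[1],0]
tp=g-T@o
print("turn",(Rn.from_matrix(R.T@T).as_rotvec(degrees=True)/8).round(2),"shift",(R.T@(tp-p)/.05).round(2))
E
python3 gobox.py 60 220 0
```

```text
7.7 F [-0.1  1.  -1.5] grip [-33.3 388.9 217.8] tip [-140.3  386.8  217.3] tail [ 33.7 390.2 218.1] dip 0.3 yawerr -1.1 op 0.0233
turn [0.02 0.03 0.14] shift [-1.72 -7.81 -0.06]
```

Request:
arm_command(moves=[[[0,0,0.14,-0.1,-0.5,0,1],[0,0,0,-0.18,-0.8,0,1],[0,0,0,-0.18,-0.8,0,1],[0,0,0,-0.18,-0.8,0,1],[0,0,0,-0.18,-0.8,0,1],[0,0,0,-0.18,-0.8,0,1],[0,0,0,-0.18,-0.8,0,1],[0,0,0,-0.18,-0.8,0,1],[0,0,0,-0.18,-0.8,0,1],[0,0,0,-0.1,-0.5,0,1]]])

```text
clock: 8.7
tcp_pos: [0.5134, -0.3324, 0.1969]
eef_rot: [[-0.909, 0.416, -0.013], [0.416, 0.909, 0.011], [0.016, 0.005, -1.0]]
force: [0.2, -0.0, -0.8]
opening: 0.0234
```

Request:
arm_command(moves=[[[0,0,0,0,0,0,1],[0,0,0,0,0,0,1]]])

```text
clock: 8.9
tcp_pos: [0.5118, -0.3361, 0.1935]
eef_rot: [[-0.907, 0.421, -0.016], [0.421, 0.907, 0.014], [0.021, 0.006, -1.0]]
force: [0.4, -0.3, -1.4]
opening: 0.0233
```

```bash
python3 gobox.py 60 210 0;python3 gobox.py 68 190 40; python3 -c "
from station import bot
import cv2
p=bot.snapshot('wrist');cv2.imwrite('pics/w5.png',p['pixels'][:,:,::-1])
p=bot.snapshot('scene');cv2.imwrite('pics/s5.png',p['pixels'][:,:,::-1])"
```

```text
8.9 F [ 0.4 -0.3 -1.4] grip [ 52.3   0.5 198.8] tip [-54.7   1.  201. ] tail [119.3   0.2 197.4] dip -1.2 yawerr 0.25 op 0.0233
turn [ 0.04 -0.15 -0.03] shift [-0.15 -0.01 -0.23]
8.9 F [ 0.4 -0.3 -1.4] grip [ 52.3   0.5 198.8] tip [-54.7   1.  201. ] tail [119.3   0.2 197.4] dip -1.2 yawerr 0.25 op 0.0233
turn [ 0.03 -5.15 -0.05] shift [-0.39 -0.01  0.14]
```

View pics/w5.png

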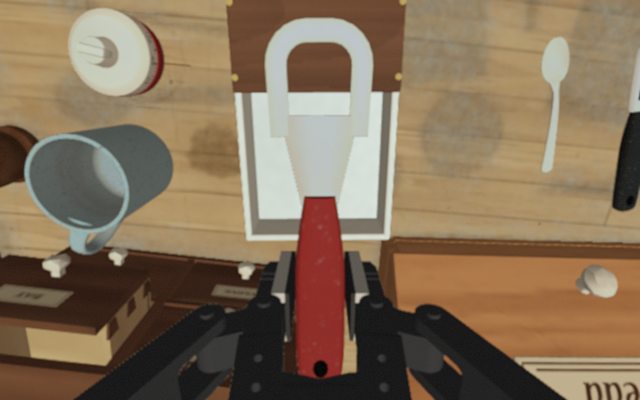

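View pics/s5.png

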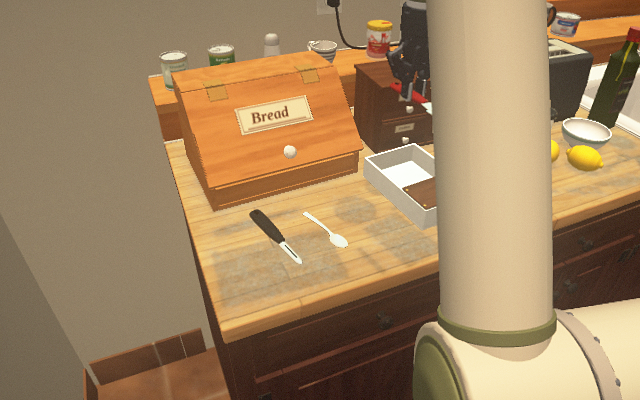

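Request:
arm_command(moves=[[[0,-0.6,0,0,0,0,1],[0,-1,0,0,0,0,1],[0,-1,0,0,0,0,1],[0,-1,0,0,0,0,1],[0,-1,0,0,0,0,1],[0,-0.6,0,0,0,0,1],[0,0,0,0,0,0,1]]])

```text
clock: 9.7
tcp_pos: [0.5143, -0.3274, 0.1939]
eef_rot: [[-0.677, 0.416, 0.608], [0.311, 0.91, -0.276], [-0.667, 0.003, -0.745]]
force: [-0.7, -0.3, -1.2]
opening: 0.0235
```

```bash
python3 gobox.py 70 134 40; python3 -c "
from station import bot
print(bot.get_state()['joint_positions'].round(2))"
```

```text
9.7 F [-0.7 -0.3 -1.2] grip [ 47.4   9.5 197.9] tip [-32.3   9.5 126.5] tail [ 97.3   9.5 242.6] dip 41.9 yawerr 0.03 op 0.0235
turn [ 0.02  0.23 -0.  ] shift [ 0.52 -0.19  1.25]
[-0.89  0.25  1.88  0.75  0.45 -2.62]
```

```bash
python3 gobox.py 68 160 36
```

```text
9.7 F [-0.7 -0.3 -1.2] grip [ 47.4   9.5 197.9] tip [-32.3   9.5 126.5] tail [ 97.3   9.5 242.6] dip 41.9 yawerr 0.03 op 0.0235
turn [ 0.02  0.73 -0.  ] shift [ 0.21 -0.19  0.84]
```

Request:
arm_command(moves=[[[0,0.4,0,0.1,-0.1,0.4,1],[0,0.33,0,0.1,-0.09,0.4,1],[0,0,0,0,0,0,1],[0,0,0,0,0,0,1]]])

```text
clock: 10.1
tcp_pos: [0.5293, -0.3418, 0.1579]
eef_rot: [[-0.741, 0.412, 0.53], [0.336, 0.911, -0.239], [-0.581, 0.001, -0.814]]
force: [0.0, 0.5, -0.3]
opening: 0.0231
```

```bash
python3 gobox.py 68 125 36; python3 -c "
from station import bot
print(bot.get_state()['joint_positions'].round(2))"
```

```text
10.1 F [ 0.   0.5 -0.3] grip [ 67.4   2.6 162.2] tip [-19.7   2.2 100. ] tail [122.    2.8 201.1] dip 35.5 yawerr -0.26 op 0.0231
turn [ 0.03 -0.06  0.03] shift [ 0.42 -0.05  0.61]
[-0.86  0.36  1.78  0.55  0.49 -2.43]
```

Request:
arm_command(moves=[[[0,-0.06,0,0.22,-0.05,0.31,1],[0,0,0,0.2,0,0.3,1],[0,0,0,0,0,0,1],[0,0,0,0,0,0,1]]])

```text
clock: 10.5
tcp_pos: [0.5304, -0.3435, 0.1244]
eef_rot: [[-0.735, 0.41, 0.539], [0.33, 0.912, -0.243], [-0.592, -0.001, -0.806]]
force: [-0.3, -1.3, 0.1]
opening: 0.0237
```

```bash
python3 gobox.py 62 94 36; python3 -c "
from station import bot
print(bot.get_state()['joint_positions'].round(2))
import cv2
p=bot.snapshot('wrist');cv2.imwrite('pics/w6.png',p['pixels'][:,:,::-1])"
```

```text
10.5 F [-0.3 -1.3  0.1] grip [ 69.1   1.6 128.7] tip [-17.2   0.9  65.4] tail [123.1   2.  168.3] dip 36.3 yawerr -0.47 op 0.0237
turn [0.03 0.03 0.05] shift [ 0.53 -0.03  0.48]
[-0.86  0.42  1.81  0.68  0.42 -2.57]
```

View pics/w6.png

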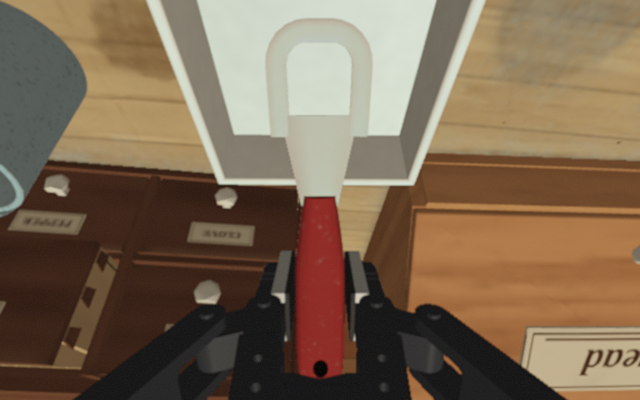

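The opener is still firmly held, centred between the box walls (215..415, opener at 320), and the tip is just past the cover's edge. I continue down and under.

Request:
arm_command(moves=[[[0.03,0.03,0.05,0.26,-0.02,0.24,1],[0,0,0,0.26,0,0.24,1],[0,0,0,0,0,0,1],[0,0,0,0,0,0,1]]])

```text
clock: 10.95
tcp_pos: [0.5254, -0.3427, 0.095]
eef_rot: [[-0.732, 0.417, 0.539], [0.334, 0.909, -0.25], [-0.594, -0.003, -0.804]]
force: [0.6, -0.4, -1.5]
opening: 0.0229
```

```bash
python3 gobox.py 36 79 35; python3 -c "
from station import bot
print(bot.get_state()['joint_positions'].round(2))"
```

```text
10.95 F [ 0.6 -0.4 -1.5] grip [64.2  0.2 99.2] tip [-21.8   0.   35.6] tail [118.1   0.3 139.1] dip 36.5 yawerr -0.14 op 0.0229
turn [-0.02  0.18  0.01] shift [ 0.7  -0.   -0.01]
[-0.87  0.46  1.85  0.81  0.35 -2.71]
```

```bash
python3 gobox.py 54 84 32
```

```text
10.95 F [ 0.6 -0.4 -1.5] grip [64.2  0.2 99.2] tip [-21.8   0.   35.6] tail [118.1   0.3 139.1] dip 36.5 yawerr -0.14 op 0.0229
turn [-0.02  0.56  0.01] shift [ 0.35 -0.    0.12]
```

Request:
arm_command(moves=[[[0,0.28,0,0.17,0,0.06,1],[0,0.28,0,0.17,0,0.06,1],[0,0,0,0,0,0,1],[0,0,0,0,0,0,1]]])

```text
clock: 11.35
tcp_pos: [0.5175, -0.3401, 0.0856]
eef_rot: [[-0.77, 0.417, 0.483], [0.35, 0.909, -0.228], [-0.534, -0.006, -0.845]]
force: [-0.2, -0.3, -0.9]
opening: 0.0234
```

```bash
python3 gobox.py 40 72 30; python3 -c "
from station import bot
print(bot.get_state()['joint_positions'].round(2))"
```

```text
11.35 F [-0.2 -0.3 -0.9] grip [56.3 -0.6 90.1] tip [-34.2  -1.   33. ] tail [112.9  -0.4 125.9] dip 32.3 yawerr -0.23 op 0.0234
turn [-0.04  0.28  0.02] shift [0.47 0.02 0.13]
[-0.86  0.47  1.82  0.61  0.39 -2.52]
```

Request:
arm_command(moves=[[[-0.02,0.14,0,0.24,0,0.07,1],[-0.02,0.14,0,0.24,0,0.07,1],[0,0,0,0,0,0,1],[0,0,0,0,0,0,1]]])

```text
clock: 11.75
tcp_pos: [0.5011, -0.3328, 0.0666]
eef_rot: [[-0.789, 0.415, 0.454], [0.358, 0.91, -0.208], [-0.5, -0.001, -0.866]]
force: [0.5, -0.1, -2.1]
opening: 0.0233
```

```bash
python3 gobox.py 25 62 26; python3 -c "
from station import bot
print(bot.get_state()['joint_positions'].round(2))"
```

```text
11.75 F [ 0.5 -0.1 -2.1] grip [38.5 -0.9 71.2] tip [-54.2  -1.2  17.7] tail [ 96.5  -0.7 104.7] dip 30.0 yawerr -0.21 op 0.0233
turn [0.   0.5  0.02] shift [0.33 0.02 0.02]
[-0.87  0.48  1.86  0.6   0.39 -2.53]
```

Request:
arm_command(moves=[[[0,0.25,0,0.17,0.01,0,1],[0,0.25,0,0.17,0.01,0,1],[0,0,0,0,0,0,1],[0,0,0,0,0,0,1]]])

```text
clock: 12.15
tcp_pos: [0.4879, -0.3259, 0.0584]
eef_rot: [[-0.818, 0.415, 0.398], [0.373, 0.91, -0.183], [-0.437, -0.001, -0.899]]
force: [0.1, 0.1, -1.3]
opening: 0.0232
```

```bash
python3 gobox.py 19 45 18; python3 -c "
from station import bot
print(bot.get_state()['joint_positions'].round(2))"
```

```text
12.15 F [ 0.1  0.1 -1.3] grip [23.9 -0.1 63.1] tip [-72.3  -0.4  16.3] tail [84.2  0.1 92.4] dip 25.9 yawerr -0.18 op 0.0232
turn [-0.    0.99  0.02] shift [0.26 0.   0.28]
[-0.87  0.48  1.86  0.46  0.43 -2.4 ]
```

Request:
arm_command(moves=[[[0,0.33,0,0.1,0,0.09,1],[0,0.33,0,0.08,0,0.09,1],[0,0.33,0,0.07,0,0.09,1],[0,0,0,0,0,0,1],[0,0,0,0,0,0,1]]])

```text
clock: 12.65
tcp_pos: [0.4833, -0.3238, 0.0413]
eef_rot: [[-0.865, 0.415, 0.282], [0.394, 0.91, -0.13], [-0.311, -0.001, -0.95]]
force: [-1.2, -0.4, -0.9]
opening: 0.0231
```

```bash
python3 gobox.py 19 32 9
```

```text
12.65 F [-1.2 -0.4 -0.9] grip [19.6 -0.2 46.3] tip [-82.1  -0.4  13.1] tail [83.3  0.  67.2] dip 18.1 yawerr -0.16 op 0.0231
turn [-0.    1.14  0.02] shift [0.12 0.   0.27]
```

Request:
arm_command(moves=[[[0,0.38,0,0.05,0,0.09,1],[0,0.38,0,0.04,0,0.09,1],[0,0.38,0,0.02,0,0.09,1],[0,0,0,0,0,0,1],[0,0,0,0,0,0,1]]])

```text
clock: 13.15
tcp_pos: [0.482, -0.3225, 0.0273]
eef_rot: [[-0.898, 0.414, 0.146], [0.409, 0.91, -0.064], [-0.159, 0.002, -0.987]]
force: [0.7, 0.4, -1.1]
opening: 0.0234
```

```bash
python3 gobox.py 20 20 0
```

```text
13.15 F [ 0.7  0.4 -1.1] grip [18.7  0.4 32.5] tip [-87.    0.1  15.5] tail [84.8  0.6 43.2] dip 9.2 yawerr -0.17 op 0.0234
turn [0.01 1.14 0.02] shift [ 0.03 -0.01  0.25]
```

Request:
arm_command(moves=[[[0,0.38,0,0,0,0.08,1],[0,0.38,0,0,0,0.08,1],[0,0.38,0,0,0,0.08,1],[0,0,0,0,0,0,1],[0,0,0,0,0,0,1]]])

```text
clock: 13.65
tcp_pos: [0.4828, -0.3221, 0.016]
eef_rot: [[-0.91, 0.414, 0.006], [0.414, 0.91, 0.003], [-0.005, 0.005, -1.0]]
force: [-0.6, -0.9, -0.6]
opening: 0.0233
```

```bash
python3 gobox.py 20 14.3 0
```

```text
13.65 F [-0.6 -0.9 -0.6] grip [20.   1.1 21.3] tip [-87.    0.7  20.8] tail [87.   1.4 21.6] dip 0.3 yawerr -0.22 op 0.0233
turn [0.04 0.03 0.03] shift [ 0.   -0.02  0.14]
```

Level at 21 mm. Lower the last 7 mm gently.

Request:
arm_command(moves=[[[0.04,0.03,0.03,0,-0.02,0.07,1],[0,0,0,0,0,0,1],[0,0,0,0,0,0.05,1],[0,0,0,0,0,0,1],[0,0,0,0,0,0,1]]])

```text
clock: 14.15
tcp_pos: [0.4817, -0.3227, 0.0102]
eef_rot: [[-0.908, 0.418, 0.004], [0.418, 0.908, -0.002], [-0.004, 0.0, -1.0]]
force: [0.6, 0.2, -1.4]
opening: 0.0236
```

```bash
python3 gobox.py 20 14 0;python3 -c "
from station import bot
import cv2
p=bot.snapshot('wrist');cv2.imwrite('pics/w7.png',p['pixels'][:,:,::-1])"
```

```text
14.15 F [ 0.6  0.2 -1.4] grip [19.3  0.2 15.5] tip [-87.7   0.3  15.1] tail [86.3  0.1 15.7] dip 0.2 yawerr 0.06 op 0.0236
turn [ 0.    0.03 -0.01] shift [-0.01 -0.    0.03]
```

View pics/w7.png

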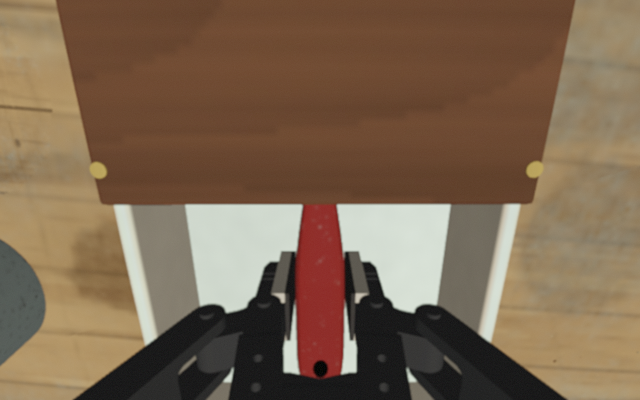

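Request:
arm_command(moves=[[[0,0.03,0,0,0,0.03,1],[0,0,0,0,0,0,1],[0,0,0,0,0,0.01,1],[0,0,0,0,0,0,1]]])

```text
clock: 14.6
tcp_pos: [0.4819, -0.3229, 0.0089]
eef_rot: [[-0.908, 0.418, -0.0], [0.418, 0.908, -0.0], [0.0, -0.0, -1.0]]
force: [0.4, -0.6, -0.9]
opening: 0.0231
```

```bash
python3 gobox.py 20 14 0
```

```text
14.6 F [ 0.4 -0.6 -0.9] grip [19.6  0.1 14.2] tip [-87.4   0.2  14.2] tail [86.6  0.1 14.2] dip -0.0 yawerr 0.05 op 0.0231
turn [-0.   -0.   -0.01] shift [-0.01 -0.    0.  ]
```

Request:
arm_command(moves=[[[0,0,0,0,0,0.02,1],[0,0,0,0,0,0,1]]])

```text
clock: 14.8
tcp_pos: [0.4821, -0.323, 0.009]
eef_rot: [[-0.909, 0.418, 0.0], [0.418, 0.909, -0.001], [-0.0, -0.0, -1.0]]
force: [0.5, -0.4, -0.3]
opening: 0.0231
```

Request:
arm_command(moves=[[[0,0,0,0,0,0.03,1],[0,0,0,0,0,0.01,1],[0,0,0,0,0,0,1]]])

```text
clock: 15.1
tcp_pos: [0.4822, -0.323, 0.0089]
eef_rot: [[-0.909, 0.418, 0.0], [0.418, 0.909, -0.001], [-0.0, -0.001, -1.0]]
force: [0.8, 0.2, -0.7]
opening: 0.023
```

Request:
arm_command(moves=[[[0,0,0,0,0,0.04,1]]])

```text
clock: 15.2
tcp_pos: [0.4822, -0.3231, 0.0087]
eef_rot: [[-0.909, 0.417, -0.0], [0.417, 0.909, -0.001], [-0.0, -0.001, -1.0]]
force: [-14.2, 9.8, 39.6]
opening: 0.0237
```

It's on the floor: a 2 mm push stopped against it. Next I relax and open.

Request:
arm_command(moves=[[[0,0,0,0,0,0,1],[0,0,0,0,0,0,0],[0,0,0,0,0,0,0],[0,0,0,0,0,0,0],[0,0,0,0,0,0,0]]])

```text
clock: 15.7
tcp_pos: [0.4824, -0.3233, 0.0082]
eef_rot: [[-0.909, 0.417, 0.0], [0.417, 0.909, -0.001], [-0.001, -0.001, -1.0]]
force: [-0.4, -0.0, 0.5]
opening: 0.0429
```

```bash
python3 gobox.py 20 14 0
```

```text
15.7 F [-0.4 -0.   0.5] grip [20.2 -0.  13.5] tip [-86.8  -0.   13.4] tail [87.2 -0.1 13.6] dip 0.1 yawerr 0.01 op 0.0429
turn [-0.01  0.01 -0.  ] shift [ 0.    0.   -0.01]
```

Request:
arm_command(moves=[[[0,0,0,0,0,-0.2,0],[0,0,0,0,0,-0.3,0],[0,0,0,0,0,-0.5,0],[0,0,0,0,0,-0.7,0],[0,0,0,0,0,-0.8,0],[0,0,0,0,0,-0.8,0],[0,0,0,0,0,-0.5,0],[0,0,0,0,0,0,0],[0,0,0,0,0,0,0]]])

```text
clock: 16.6
tcp_pos: [0.4818, -0.3225, 0.2099]
eef_rot: [[-0.909, 0.418, 0.001], [0.418, 0.909, -0.002], [-0.002, -0.001, -1.0]]
force: [0.2, 0.0, -0.2]
opening: 0.0426
```

```bash
python3 opn.py w8 | head -4; python3 - <<'E'
from boxfit import *
from station import bot
W=np.load("w8_W.npy");t=fit(W,np.load("box1.npy"));print(t)
im=cv2.imread("pics/w8.png");hsv=cv2.cvtColor(im,cv2.COLOR_BGR2HSV)
red=((hsv[...,0]<8)|(hsv[...,0]>172))&(hsv[...,1]>150)&(hsv[...,2]>60)
x,y=tob(W,t);m=red&(abs(x)<.1)&(abs(y)<.06)
print("red x",np.percentile(x[m],[1,99]),"y",np.percentile(y[m],[1,99]),"z",np.percentile(W[...,2][m],[5,50,95]))
for a,b in((-20,10),(10,40),(40,70),(70,90)):
    k=m&(x*1000>a)&(x*1000<b);
    if k.any(): print(a,np.median(W[...,2][k]).round(4),np.percentile(y[k],[2,98]).round(4))
p=bot.snapshot("scene");cv2.imwrite("pics/s8.png",p["pixels"][:,:,::-1])
for o in ["peeler","teaspoon"]:
    r=bot.silhouettes(p,o);print(o,[(q["score"],q["box"]) for q in r][:2])
E
```

```text
16.6 [ 0.4818356  -0.32251316  0.20992684] 0.02281250130521019 [[-0.909, 0.418, 0.001], [0.418, 0.909, -0.002], [-0.002, -0.001, -1.0]]
[(0.73, [319.6, 178.2, 24.1, 104.3])]
red rect 494.0013122558594 -329.687255859375 20.683773040771484 100.2589340209961 64.93902587890625 z [0.0186 0.0207 0.0225]
yaw 155.50795687188403 handle [-0.0494  0.0493] w [-0.0101  0.0101] head to 0.057
C n 14651 X pct [-0.1019 -0.0681 -0.0299] Y [-0.0665  0.067 ] z 0.05608154486248551
R far x [0.105] y [-0.0683  0.0682] z 0.049579855608143764 J 0.0004799416683751088
[ 0.46318734 -0.31677788 -0.42969391]
red x [-0.01560904  0.08175371] y [-0.00927784  0.01097858] z [0.01855373 0.02067337 0.02248488]
-20 0.0204 [-0.0067  0.0085]
10 0.0214 [-0.009   0.0108]
40 0.0205 [-0.0093  0.011 ]
70 0.0194 [-0.0084  0.0101]
peeler [(0.94, [275.6, 238.1, 58.6, 58.5])]
teaspoon [(0.82, [326.4, 229.2, 44.9, 38.4])]
```

View pics/w8.png

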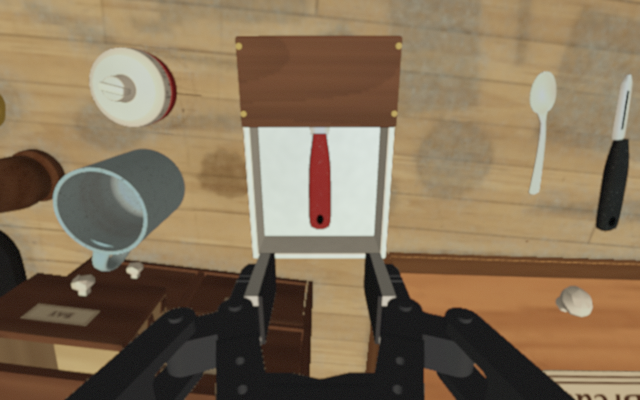

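View pics/s8.png

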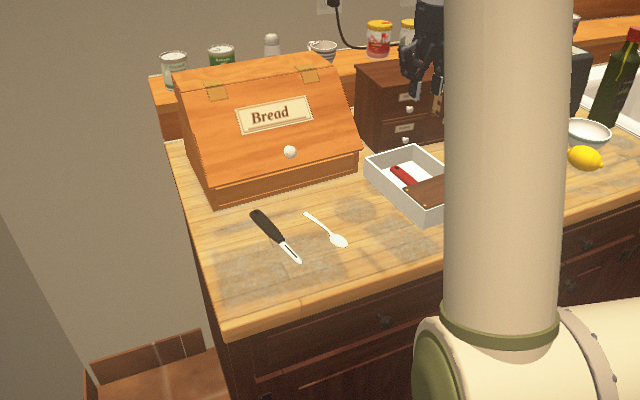

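The opener lies flat, lengthwise and centred, with its handle at (320,180) in the open part and its head under the cover. The peeler and teaspoon look unmoved, and the gripper is clear.

```bash
python3 -c "
from station import bot
print(bot.sign_off())"
```

```text
the job is handed in; nothing more can be done
None
```

The red-handled opener is in the cutlery box and the job is handed in, at about 17 s of the 45 s allowed. I gripped it by the handle, dipped the head to about 36° (briefly 42° above the box) and slid it under the cover. I then levelled it, lowered it to the floor and let go.

**Last checks**
- **Position:** the visible red handle runs from x -16 to +82 mm in the box frame, centred to about 1 mm. That puts all of it in the open part and the head under the cover.
- **Flat and straight:** the handle's top is 19–21 mm high along its length, which fits lying flat on the floor. It is within about 0.2° of the box axis.
- **Other things:** the peeler and teaspoon show at the same places as at the start, and the gripper is about 20 cm up, touching nothing.

**Checks that were off or disagreed**
- **Floor contact:** a last deliberate push of 2 mm, made to confirm contact, read 39.6 N vertically (43 N in all) at the wrist. It went through the held opener, not the arm or gripper body, and stayed under the 120 N wrist limit. It is close to the 40 N contact limit.
- **Box position:** the scene camera's first fit differed by about 4 mm from the wrist camera's. I used the wrist fit, and a second wrist view agreed with it to about 1 mm.
- **Head:** I could not see it under the cover at the end. Its place there comes from the handle's position and the arm's pose.

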